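# Point out the dish to refill

### The job

One dish on the board has run out of trimmings: call a colleague by pressing the call button right down and letting it up again, then point down at the empty dish, with the fingertips a few centimetres above its middle, and stay there for two seconds. Then point in the same way, from just above the lid, at the taller of the two jars, which it is to be refilled from; stay two seconds and finish still pointing there. Do not come down over the other dishes or the shorter jar as if to point at them, and touch and move nothing except the button.

Things in the scene. Friction and masses are not known exactly. Their poses are not given: they have to be found in the camera images.
- call_button (a joint): how far the call button is pressed, m: 0 up, 0.006 fully down; pressing it fully takes about 5 N; it springs back by itself
- call_button_top (a point): middle of the top of the call button's round grey cap (36 mm across, moves straight down when pressed) in a fixed white housing on the table; the place varies, on the left or right side of the board
- dish_empty: the dish to point at first: the only empty one of three equal round white ceramic dishes, 80 mm across, 26 mm high, wall 4 mm, loose; they stand in a row on the board, in any order. Origin: centre of its underside, z up
- dish_empty_rim (a point): centre of the mouth of the empty dish, level with its rim
- dish_hearts: equal dish, filled with little metal hearts (fill reaches no higher than the rim); origin: centre of its underside; not to be pointed at
- dish_hearts_rim (a point): centre of the mouth of the dish of hearts, level with its rim
- dish_buttons: equal dish, filled with little wooden buttons (fill reaches no higher than the rim); origin: centre of its underside; not to be pointed at
- dish_buttons_rim (a point): centre of the mouth of the dish of buttons, level with its rim
- board: fixed plywood board, 110 x 360 x 10 mm, on the table, that carries the three dishes in a row 115 mm apart along its y axis; origin: centre of its underside
- jar_tall: the jar to point at last: glass jar with flat aluminium lid, 68 mm across, 120 mm high, loose, beyond the board; origin: centre of its underside, z up
- jar_tall_lid (a point): centre of the top of the tall jar's lid
- jar_short: same kind of jar, 68 mm across but only 70 mm high, loose; origin: centre of its underside; not to be pointed at
- jar_short_lid (a point): centre of the top of the short jar's lid
- mug: blue mug, 80 mm across and 92 mm high, handle to its +y, loose, on the side of the board away from the button; origin: centre of its underside; leave alone
- spool: ribbon spool lying flat, 72 mm across, 30 mm high, loose; origin: centre of its underside; leave alone
- glue_gun: black hot glue gun lying on its side, about 210 x 170 x 34 mm, loose; origin: under the middle of its barrel, barrel along x, handle towards -y; leave alone
- marker: marker pen, 130 mm long, 13 mm thick, lying along its x beyond the jars, loose; origin: under its middle; leave alone
There are look-alikes about, which are no part of the job. What is shaped like the part that bears call_button but pink or purple is not meant.

How it is judged:
On the way, in this order (a step that is already met when the one before it is completed fails the run):
1. the call button is pressed right down (value of joint call_button above 0.0045 m), for 0.02 s.
2. the button is up again and the fingertips dwell just above the middle of the empty dish (value of joint call_button below 0.0015 m and horizontal distance between the grasp point and dish_empty_rim below 0.03 m and z of the grasp point in the frame of dish_empty_rim between 0.019 and 0.085 m), for 1.5 s.
3. the fingertips dwell just above the lid of the tall jar (value of joint call_button below 0.0015 m and horizontal distance between the grasp point and jar_tall_lid below 0.03 m and z of the grasp point in the frame of jar_tall_lid between 0.019 and 0.085 m), for 1.5 s.
At the end, for the whole second after the job is handed in: The grasp point between the finger pads is within 30 mm sideways of the tall jar's lid centre and 19 to 85 mm above it (fingertips about 0 to 65 mm above); the button is up (under 1.5 mm); dishes, jars and bystanders are within 10 mm of their start, dishes and jars upright (all of step 3 and distance of each of dish_empty, dish_hearts, dish_buttons, jar_tall, jar_short, mug, spool, glue_gun, marker from where it was at the start of the episode below 0.01 m and angle between each of dish_empty, dish_hearts, dish_buttons, jar_tall, jar_short's own z axis and vertical below 0.1 rad); the robot touches nothing.
It fails at once if the wrong dish or jar is pointed at (grasp point within 30 mm sideways of its middle and less than 85 mm above its rim or lid) ((horizontal distance between the grasp point and dish_hearts_rim below 0.03 m and z of the grasp point in the frame of dish_hearts_rim below 0.085 m) or (horizontal distance between the grasp point and dish_buttons_rim below 0.03 m and z of the grasp point in the frame of dish_buttons_rim below 0.085 m) or (horizontal distance between the grasp point and jar_short_lid below 0.03 m and z of the grasp point in the frame of jar_short_lid below 0.085 m)).
It fails at once if the robot touches a dish, a jar, the board or another thing on the table besides the button (contact force between any of the fingers, the arm and dish_empty above 0.3 N or contact force between any of the fingers, the arm and dish_hearts above 0.3 N or contact force between any of the fingers, the arm and dish_buttons above 0.3 N or contact force between any of the fingers, the arm and jar_tall above 0.3 N or contact force between any of the fingers, the arm and jar_short above 0.3 N or contact force between any of the fingers, the arm and mug above 0.3 N or contact force between any of the fingers, the arm and spool above 0.3 N or contact force between any of the fingers, the arm and glue_gun above 0.3 N or contact force between any of the fingers, the arm and marker above 0.3 N or contact force between any of the fingers, the arm and board above 0.3 N).
It fails at once if a dish, jar or bystander is moved, lifted or carried more than 10 mm (distance of any of dish_empty, dish_hearts, dish_buttons, jar_tall, jar_short, mug, spool, glue_gun, marker from where it was at the start of the episode above 0.01 m).
It also fails if it takes over 58 s, if anything falls off the work surface, if the arm or the gripper's body presses on something with over 40 N, if the wrist force passes 120 N, or if a joint passes its speed limit or range.

### The arm

A 7-joint arm with a two-finger parallel gripper is mounted at the origin on the work surface. World frame = base frame: x ahead of the robot, y to its left, z up, the work surface at z = 0. Lengths are in m, angles in rad, forces in N, time in s.
With the tool pointing down it reaches from about 0.4 to 0.85 m from the base axis. Payload 4.5 kg.
Tool frame: the origin (TCP) lies at the very end of the fingers, on their centre line; the grasp point (between the pads) lies 19 mm behind it (r.pinch_z is the distance from the TCP to the grasp point, in m); z points along the fingers, y is the line along which they close (so a half turn about z gives the same grasp; the last joint's range is limited). The gripper opens to 88 mm and grips with 3 to 60 N. Pads are 18 mm wide; open, the fingers measure 123 mm over their backs; the gripper's body (75 mm by 187 mm) begins 45 mm behind the grasp point.
Start: joints at [1.26, 0.689, -0.195, 1.565, 0.157, 0.902, -0.215], TCP at [0.211, -0.588, 0.239] pointing down, gripper open.
Joint ranges: [-3.01, 3.01], [-0.46, 2.08], [-1.47, 1.51], [0.13, 2.56], [-1, 4.14], [0.04, 2.09], [-2.66, 2.66]. Speed limits (rad/s): [2.57, 2.57, 3.14, 3.14, 3.14, 3.14, 3.14].

### API

Orientations are given as a unit quaternion [x, y, z, w].
In Python, from plant import r, cams gives the robot as it stands.
- The arm moves only by the shell command python3 -m pendant 'ROWS' [FORCE]. ROWS is JSON, a list of rows, each a list of 3 entries, a list of its own where there are three numbers: the closure, from -1 (fully open) to 1 (shut), then the shift along the tool's x, y, z in mm, then the turn, a rotation vector about the tool's x, y, z in degrees. A call has 1 to 8 rows; each row shifts and turns the commanded pose from where the row before left it, along the tool's axes as they then stand; what a row does not reach is not made up. A row lasts 1/8 s, in which the tool goes at most 62.5 mm and 10.7 degrees, less where a joint would pass 70% of its speed; a pose out of reach is approached as far as the arm can. A call with a gripper value outside its range is refused whole. The fingers move at their own pace and stop on an object; FORCE is the grip in N (left out, the last holds). Time passes only in rows, so rows that do not move let the fingers close. It gives the time, the measured TCP pose, the force, the opening and the grip force at its end, in the units of the state.
- r.get_state(): the state, without advancing time (a new reading comes with each control period).
- cams.snapshot(name): name is "scene" or "top" or "wrist"; returns a dict with "img" (384x512x3 uint8, red, green, blue), "camera_matrix" (3x3 intrinsics, pixels), "camera_from_world" (4x4, takes a point from world to camera coordinates); the wrist camera has in their place "tool_from_camera" (4x4, takes a point from camera to tool coordinates, whose origin is the TCP and whose axes are the flange's). Camera axes: x right, y up, looking along -z (the intrinsics and any distortion apply to the point x, -y, -z); pixel columns grow to the right and rows downward; lengths in m; the calibration is good to about 2 mm. The wrist camera is an equidistant fisheye: a pixel r from the principal point sees the ray r / f radians off the axis. A picture is of the moment at which its call begins: read the wrist's pose just before it. There is no depth.
- r.finish_job(): hands the job in; it is judged then, once.
The state is a dict: "clock": time; "q": joint angles; "qd": joint speeds; "joint_torque": joint torques, N m; "tool_pos": TCP position; "eef_rot": TCP orientation; "contact_force": force on the tool from outside, world axes, zero at the start; "moment": the same for the moment, N m; "opening": opening from 0.0 (shut) to 1.0 (fully open); "finger_force": force on a finger pad.
Only numpy, scipy, OpenCV 4.12 (cv2) and the standard library are available. Lean on these libraries where they do the work, as an engineer would, in place of code of your own. Each camera call takes 0.05 s, during which the arm holds its last target. There are 200 camera calls.

## Working session

There is one attempt and no reset: what is moved stays moved. The work goes in short steps, Python scripts to look and compute and a shell command to move; the robot and the scene stay as the last step left them, time stands still between calls to the robot, and variables do not carry over. Pictures are saved under pics/ and viewed, at most 10 in all, crops included, and the job is handed in when it is done.

```bash
mkdir -p pics; ls; python3 - <<'E'
from plant import r,cams
import cv2,pickle
d={}
for n in ("scene","top"):
    s=cams.snapshot(n);d[n]=s
    cv2.imwrite(f"pics/{n}.png",cv2.resize(s["img"][:,:,::-1],(800,600),interpolation=cv2.INTER_CUBIC))
    print(n,s["camera_matrix"],s["camera_from_world"],[k for k in s])
pickle.dump(d,open("d.pkl","wb"))
st=r.get_state();print(st["clock"],st["tool_pos"],st["eef_rot"],r.pinch_z)
E
```

```text
pics
scene [[351.47975908   0.         254.46786568]
 [  0.         351.47975908 189.64920351]
 [  0.           0.           1.        ]] [[-0.73802601  0.67476366  0.00340731  0.42738454]
 [-0.53350904 -0.5866049   0.60931338  0.24459236]
 [ 0.41314127  0.44787129  0.79292219 -1.30215559]
 [ 0.          0.          0.          1.        ]] ['img', 'camera_matrix', 'camera_from_world']
top [[348.7694382    0.         257.07415409]
 [  0.         348.7694382  191.1439234 ]
 [  0.           0.           1.        ]] [[ 0.01077384 -0.99963439  0.02479957 -0.01020908]
 [ 0.98590374  0.01476049  0.16666115 -0.60651816]
 [-0.16696627  0.02265441  0.98570231 -0.96232642]
 [ 0.          0.          0.          1.        ]] ['img', 'camera_matrix', 'camera_from_world']
0.1 [ 0.21105626 -0.58770818  0.23800748] [ 9.85172229e-01  1.71566445e-01 -1.82031494e-04 -7.75499314e-04] 0.0187
```

View pics/top.png

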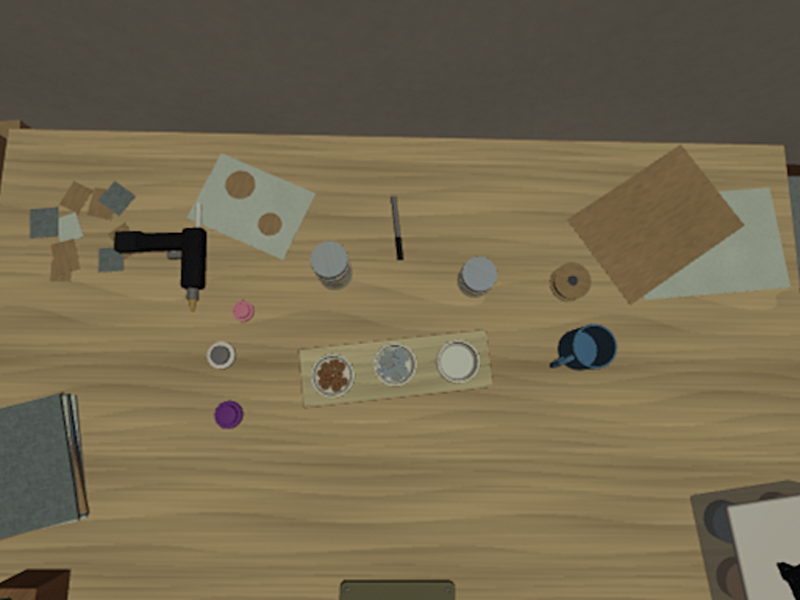

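View pics/scene.png

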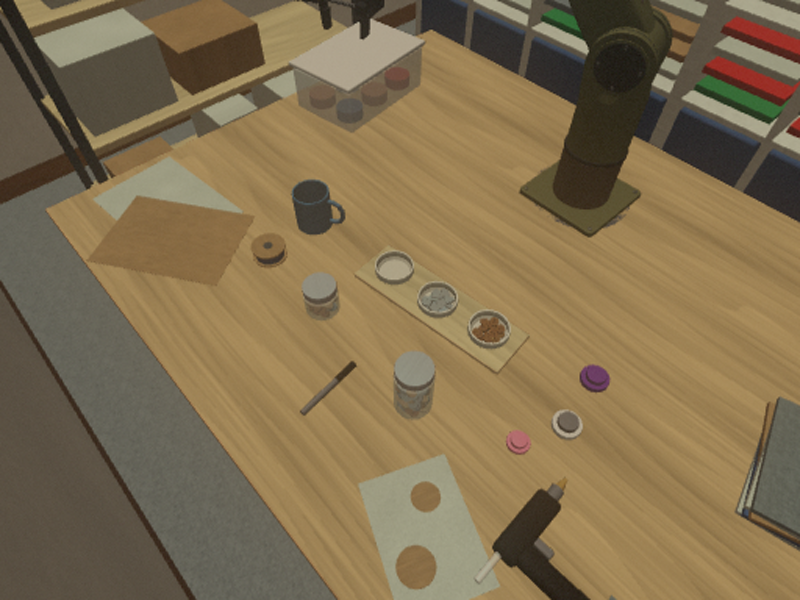

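Top view (800×600 scale): candidates for the button are the grey cap in the white housing (221,355), and the pink (243,311) and purple (228,414) look-alikes, so I choose the grey one. The dishes are wooden buttons (333,374), hearts (395,364) and empty (458,361). Of the jar lids, (330,259) belongs to the tall jar and (478,274) to the short one. The scene view agrees, with the tall jar at (414,370) and the empty dish at (394,267).

```bash
cat > h.py <<'E'
import numpy as np
def ray(s,p):   # p in 800x600 px
    K,T=s["camera_matrix"],s["camera_from_world"]
    u,v=((np.array(p)+.5)*.64-.5)
    d=np.array([(u-K[0,2])/K[0,0],-(v-K[1,2])/K[1,1],-1.])
    R=T[:3,:3]; return -R.T@T[:3,3], R.T@d
def plane(s,p,z):
    o,d=ray(s,p); return o+d*(z-o[2])/d[2]
def tri(a,p,b,q):
    o1,d1=ray(a,p);o2,d2=ray(b,q)
    k=np.linalg.lstsq(np.c_[d1,-d2],o2-o1,rcond=None)[0]
    x,y=o1+k[0]*d1,o2+k[1]*d2
    return (x+y)/2,np.linalg.norm(x-y)
E
python3 - <<'E'
import pickle,cv2,numpy as np
from h import *
d=pickle.load(open("d.pkl","rb"));t,s=d["top"],d["scene"]
P=dict(button=((220.5,355),(567.5,421.5)),empty=((458,361),(394,267)),hearts=((395,364.5),(437.5,298)),buttons=((333,374.5),(489,328)),tall=((330,259),(414,370)),short=((478,274),(319.5,289)),mug=((594,347),(311,195)))
for n,(a,b) in P.items():
    x,e=tri(t,a,s,b);print(n,x.round(3),round(e,4))
for n,p,z in (("empty",(458,361),.036),("hearts",(395,364.5),.036),("buttons",(333,374.5),.036),("tall",(330,259),.12),("short",(478,274),.07),("gluetip",(193,305),.02),("gluebarrel",(195,230),.03),("mug",(594,347),.092),("b.03",(220.5,355),.03)):print(n,plane(t,p,z).round(3))
a=cv2.resize(t["img"][195:280,110:200],None,fx=4.4,fy=4.4,interpolation=2)
b=cv2.resize(t["img"][140:260,185:330],None,fx=2.8,fy=2.8,interpolation=2)
c=np.zeros((max(a.shape[0],b.shape[0]),a.shape[1]+b.shape[1],3),np.uint8);c[:a.shape[0],:a.shape[1]]=a;c[:b.shape[0],a.shape[1]:]=b
print(c.shape);cv2.imwrite("pics/crop.png",c[:,:,::-1])
E
```

```text
button [0.5   0.338 0.014] 0.0031
empty [ 0.493 -0.108  0.027] 0.0032
hearts [0.485 0.01  0.029] 0.0031
buttons [0.465 0.125 0.03 ] 0.0047
tall [0.665 0.128 0.111] 0.0042
short [ 0.654 -0.143  0.058] 0.0028
mug [ 0.518 -0.346  0.078] 0.0037
empty [ 0.494 -0.108  0.036]
hearts [0.486 0.009 0.036]
buttons [0.466 0.123 0.036]
tall [0.664 0.126 0.12 ]
short [ 0.652 -0.142  0.07 ]
gluetip [0.594 0.393 0.02 ]
gluebarrel [0.739 0.396 0.03 ]
mug [ 0.518 -0.343  0.092]
b.03 [0.5   0.332 0.03 ]
(374, 802, 3)
```

View pics/crop.png

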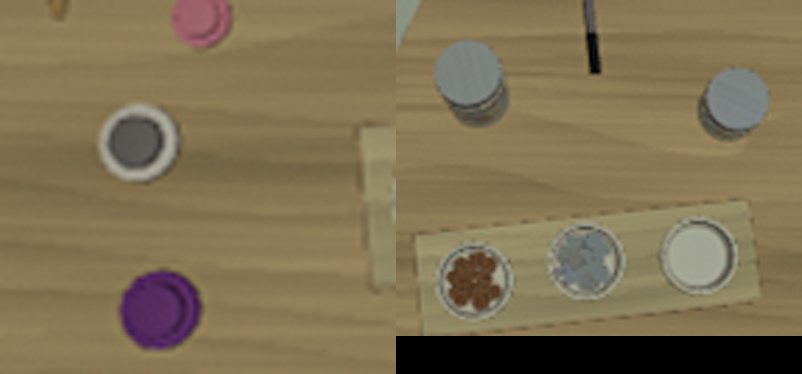

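The crop confirms the choices: a grey cap in a white housing at crop (137,142), and the empty dish at crop (698,256). I'm setting out with the fingers shut, keeping high.

```bash
python3 -m pendant '[[1,[47,-34,0],[0,0,0]],[1,[47,-34,0],[0,0,0]],[1,[47,-34,0],[0,0,0]],[1,[47,-34,0],[0,0,0]],[1,[47,-34,0],[0,0,0]],[1,[47,-34,0],[0,0,0]],[1,[47,-34,0],[0,0,0]],[1,[47,-34,0],[0,0,0]]]' 10; python3 -m pendant '[[1,[24,-56,0],[0,0,0]],[1,[24,-56,0],[0,0,0]],[1,[24,-56,0],[0,0,0]],[1,[24,-56,0],[0,0,0]],[1,[24,-56,0],[0,0,0]],[1,[24,-56,0],[0,0,0]],[1,[24,-56,0],[0,0,0]],[1,[24,-56,0],[0,0,0]]]'
```

```text
clock: 1.1
tool_pos: [0.4739, -0.2035, 0.2385]
eef_rot: [0.985, 0.172, -0.0, 0.0]
contact_force: [-0.2, -0.6, -0.6]
opening: 0.118
finger_force: 0.0
clock: 2.1
tool_pos: [0.5022, 0.2832, 0.2384]
eef_rot: [0.985, 0.172, -0.0, 0.0]
contact_force: [0.7, -0.0, -0.2]
opening: 0.008
finger_force: 0.0
```

```bash
python3 -m pendant '[[1,[15,-48,0],[0,0,0]],[1,[0,0,50],[0,0,0]],[1,[0,0,50],[0,0,0]],[1,[0,0,20],[0,0,0]],[1,[0,0,0],[0,0,0]],[1,[0,0,0],[0,0,0]]]'; python3 - <<'E'
from plant import r,cams
import cv2,pickle
st=r.get_state();s=cams.snapshot("wrist");pickle.dump((st,s),open("w.pkl","wb"))
print(s["camera_matrix"],s["tool_from_camera"],st["tool_pos"],st["eef_rot"])
cv2.imwrite("pics/w1.png",cv2.resize(s["img"][:,:,::-1],(800,600),interpolation=2))
E
```

```text
clock: 2.85
tool_pos: [0.5009, 0.332, 0.1195]
eef_rot: [0.985, 0.171, 0.001, -0.0]
contact_force: [1.0, -0.4, 0.1]
opening: 0.007
finger_force: 0.0
[[297.31863964   0.         256.21996547]
 [  0.         297.31863964 193.36703247]
 [  0.           0.           1.        ]] [[ 2.22660752e-04  9.61910883e-01  2.73363135e-01  6.99786595e-02]
 [ 9.99999974e-01 -2.24695911e-04 -2.38631459e-05 -1.84189339e-04]
 [ 3.84693590e-05  2.73363134e-01 -9.61910908e-01 -1.45292687e-01]
 [ 0.00000000e+00  0.00000000e+00  0.00000000e+00  1.00000000e+00]] [0.50094762 0.33197939 0.11953668] [ 9.85191220e-01  1.71457629e-01  6.67709704e-04 -3.10429435e-04]
```

View pics/w1.png

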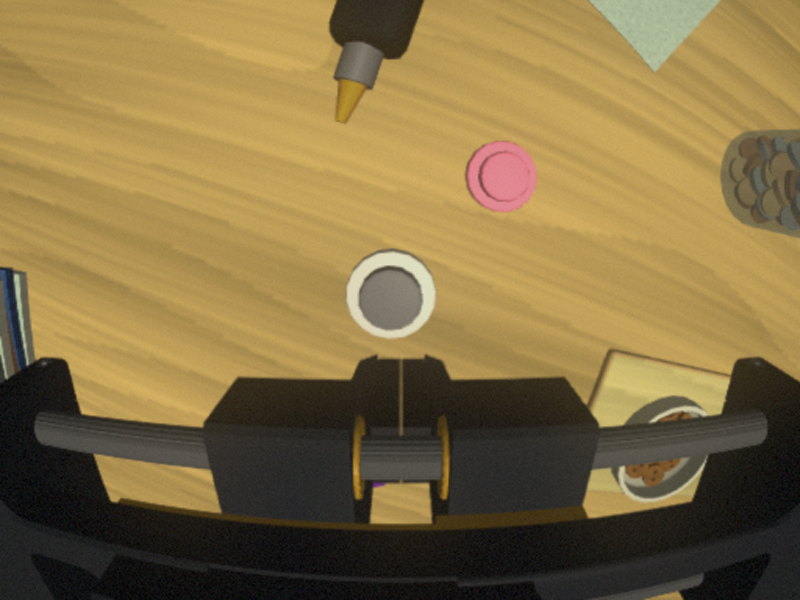

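The wrist view shows the grey cap in its white ring at (390,297), just ahead of the shut fingertips. The pink one is at (502,176).

```bash
cat >> h.py <<'E'
from scipy.spatial.transform import Rotation as Ro
def wray(st,s,p):
    K,T=s["camera_matrix"],s["tool_from_camera"]
    u,v=((np.array(p)+.5)*.64-.5)
    x,y=(u-K[0,2]),(v-K[1,2]);rr=np.hypot(x,y);th=rr/K[0,0]
    d=np.array([np.sin(th)*x/rr,-np.sin(th)*y/rr,-np.cos(th)])
    R=Ro.from_quat(st["eef_rot"]);return R.apply(T[:3,3])+st["tool_pos"],R.apply(T[:3,:3]@d)
def wplane(st,s,p,z):
    o,d=wray(st,s,p);return o+d*(z-o[2])/d[2]
E
python3 - <<'E'
import pickle
from h import *
st,s=pickle.load(open("w.pkl","rb"))
R=Ro.from_quat(st["eef_rot"])
for z in (.012,.018,.024,.03):
    w=wplane(st,s,(390.5,297),z); print(z,w.round(4),"tool mm",(R.inv().apply(w-st["tool_pos"])*1e3).round(1))
E
```

```text
0.012 [0.5003 0.3381 0.012 ] tool mm [  1.3  -5.9 107.5]
0.018 [0.5019 0.3385 0.018 ] tool mm [  2.9  -5.8 101.5]
0.024 [0.5035 0.3389 0.024 ] tool mm [ 4.6 -5.6 95.5]
0.03 [0.505  0.3393 0.03  ] tool mm [ 6.2 -5.5 89.5]
```

```bash
python3 -m pendant '[[1,[3,-6,40],[0,0,0]],[1,[0,0,30],[0,0,0]],[1,[0,0,12],[0,0,0]],[1,[0,0,0],[0,0,0]]]'; python3 -m pendant '[[1,[0,0,4],[0,0,0]],[1,[0,0,4],[0,0,0]],[1,[0,0,0],[0,0,0]]]'
```

```text
clock: 3.4
tool_pos: [0.5014, 0.3383, 0.0371]
eef_rot: [0.985, 0.171, 0.0, 0.0]
contact_force: [0.4, 0.3, 0.3]
opening: 0.003
finger_force: 0.0
clock: 3.78
tool_pos: [0.5012, 0.3383, 0.0289]
eef_rot: [0.985, 0.172, 0.0, -0.0]
contact_force: [0.1, 0.7, 0.0]
opening: 0.005
finger_force: 0.0
```

```bash
python3 -m pendant '[[1,[0,0,3],[0,0,0]],[1,[0,0,0],[0,0,0]]]'; python3 -m pendant '[[1,[0,0,3],[0,0,0]],[1,[0,0,0],[0,0,0]]]';python3 -m pendant '[[1,[0,0,2],[0,0,0]],[1,[0,0,0],[0,0,0]]]'
```

```text
clock: 4.03
tool_pos: [0.501, 0.3382, 0.0255]
eef_rot: [0.985, 0.172, -0.0, 0.0]
contact_force: [0.3, 0.2, -0.8]
opening: 0.004
finger_force: 0.0
clock: 4.28
tool_pos: [0.5013, 0.3383, 0.0226]
eef_rot: [0.985, 0.172, 0.0, 0.0]
contact_force: [0.2, 0.6, -0.9]
opening: 0.007
finger_force: 0.0
clock: 4.53
tool_pos: [0.5012, 0.3383, 0.0207]
eef_rot: [0.985, 0.172, 0.0, -0.0]
contact_force: [-1.0, 0.4, 1.8]
opening: 0.001
finger_force: 1.2
```

```bash
python3 -m pendant '[[1,[0,0,2],[0,0,0]],[1,[0,0,0],[0,0,0]]]'; python3 -m pendant '[[1,[0,0,2],[0,0,0]],[1,[0,0,0],[0,0,0]]]';python3 -m pendant '[[1,[0,0,1],[0,0,0]],[1,[0,0,0],[0,0,0]]]'
```

```text
clock: 4.78
tool_pos: [0.5012, 0.3383, 0.0187]
eef_rot: [0.985, 0.172, 0.0, 0.0]
contact_force: [0.1, -0.6, 3.4]
opening: 0.006
finger_force: 1.7
clock: 5.03
tool_pos: [0.5013, 0.3383, 0.0167]
eef_rot: [0.985, 0.172, 0.0, -0.0]
contact_force: [0.3, 0.5, 3.8]
opening: 0.007
finger_force: 2.3
clock: 5.28
tool_pos: [0.5013, 0.3384, 0.0164]
eef_rot: [0.985, 0.172, 0.0, -0.0]
contact_force: [-1.4, -1.1, 9.0]
opening: 0.007
finger_force: 4.9
```

The button has bottomed out: the force jumped to 9 N and it stopped moving. Now up and over to the empty dish.

```bash
python3 -m pendant '[[1,[0,0,0],[0,0,0]],[1,[0,0,-20],[0,0,0]],[1,[0,0,-50],[0,0,0]],[1,[0,0,-60],[0,0,0]],[1,[0,0,-60],[0,0,0]],[1,[0,0,-20],[0,0,0]]]'; python3 -m pendant '[[1,[-20,52,0],[0,0,0]],[1,[-20,52,0],[0,0,0]],[1,[-20,52,0],[0,0,0]],[1,[-20,52,0],[0,0,0]],[1,[-20,52,0],[0,0,0]],[1,[-20,52,0],[0,0,0]],[1,[-19,53,0],[0,0,0]],[1,[-19,52,0],[0,0,0]]]'; python3 - <<'E'
from plant import r,cams
import cv2,pickle
st=r.get_state();s=cams.snapshot("wrist");pickle.dump((st,s),open("w.pkl","wb"))
cv2.imwrite("pics/w2.png",cv2.resize(s["img"][:,:,::-1],(800,600),interpolation=2))
E
```

```text
clock: 6.02
tool_pos: [0.5025, 0.3392, 0.2305]
eef_rot: [0.985, 0.171, 0.003, -0.002]
contact_force: [0.2, -0.9, -1.3]
opening: 0.004
finger_force: 0.0
clock: 7.02
tool_pos: [0.4929, -0.1094, 0.2263]
eef_rot: [0.985, 0.172, 0.0, 0.0]
contact_force: [0.6, 0.1, 0.2]
opening: 0.003
finger_force: 0.0
```

View pics/w2.png

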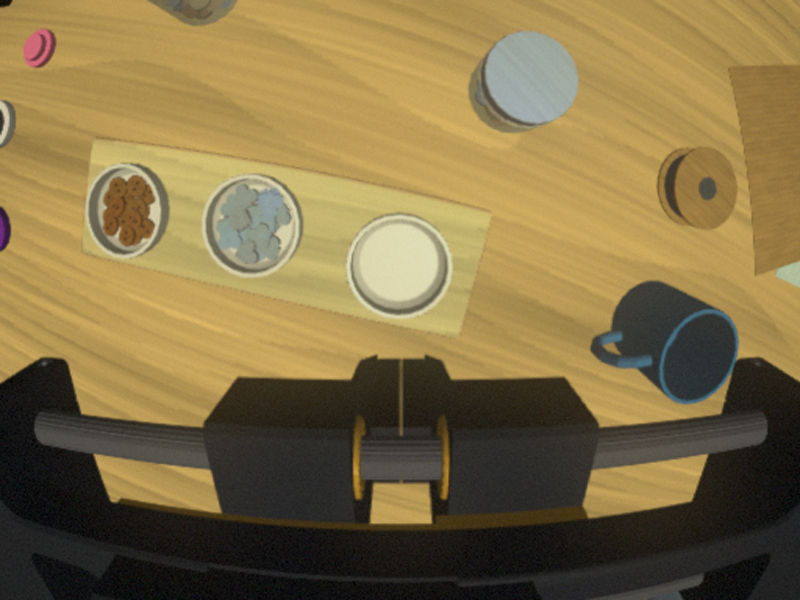

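The wrist view shows the empty dish at (400,266), in line with the fingers. The hearts are at (252,225) and the buttons at (127,210).

```bash
python3 - <<'E'
import pickle
from h import *
st,s=pickle.load(open("w.pkl","rb"))
R=Ro.from_quat(st["eef_rot"])
w=wplane(st,s,(399.5,266),.036); print(w.round(4),"tool mm",(R.inv().apply(w-st["tool_pos"])*1e3).round(1))
E
```

```text
[ 0.4949 -0.1077  0.036 ] tool mm [  2.5  -1.  190.3]
```

```bash
python3 -m pendant '[[1,[2,-1,50],[0,0,0]],[1,[0,0,50],[0,0,0]],[1,[0,0,40],[0,0,0]],[1,[0,0,15],[0,0,0]],[1,[0,0,0],[0,0,0]],[1,[0,0,0],[0,0,0]],[1,[0,0,0],[0,0,0]],[1,[0,0,0],[0,0,0]]]'
for i in 1 2; do python3 -m pendant '[[1,[0,0,0],[0,0,0]],[1,[0,0,0],[0,0,0]],[1,[0,0,0],[0,0,0]],[1,[0,0,0],[0,0,0]],[1,[0,0,0],[0,0,0]],[1,[0,0,0],[0,0,0]],[1,[0,0,0],[0,0,0]],[1,[0,0,0],[0,0,0]]]'; done
```

```text
clock: 8.07
tool_pos: [0.4955, -0.1061, 0.0716]
eef_rot: [0.985, 0.171, 0.001, 0.0]
contact_force: [-0.0, -0.4, 0.0]
opening: 0.007
finger_force: 0.0
clock: 9.07
tool_pos: [0.495, -0.106, 0.0707]
eef_rot: [0.985, 0.172, 0.0, 0.0]
contact_force: [0.1, 0.7, 0.4]
opening: 0.009
finger_force: 0.0
clock: 10.07
tool_pos: [0.4949, -0.106, 0.0707]
eef_rot: [0.985, 0.172, -0.0, 0.0]
contact_force: [0.3, 0.2, 0.4]
opening: 0.002
finger_force: 0.0
```

```bash
python3 -m pendant '[[1,[0,0,-50],[0,0,0]],[1,[0,0,-60],[0,0,0]],[1,[0,0,-60],[0,0,0]],[1,[0,0,0],[0,0,0]]]'; python3 -m pendant '[[1,[40,-27,0],[0,0,0]],[1,[40,-27,0],[0,0,0]],[1,[40,-27,0],[0,0,0]],[1,[40,-27,0],[0,0,0]],[1,[39,-27,0],[0,0,0]],[1,[39,-27,0],[0,0,0]],[1,[0,0,0],[0,0,0]],[1,[0,0,0],[0,0,0]]]'; python3 - <<'E'
from plant import r,cams
import cv2,pickle
st=r.get_state();s=cams.snapshot("wrist");pickle.dump((st,s),open("w.pkl","wb"))
cv2.imwrite("pics/w3.png",cv2.resize(s["img"][:,:,::-1],(800,600),interpolation=2))
E
```

```text
clock: 10.58
tool_pos: [0.4978, -0.1064, 0.245]
eef_rot: [0.985, 0.171, 0.005, 0.002]
contact_force: [0.4, -0.7, -0.2]
opening: 0.008
finger_force: 0.0
clock: 11.58
tool_pos: [0.6632, 0.1258, 0.2392]
eef_rot: [0.985, 0.171, -0.002, 0.001]
contact_force: [-0.4, 0.0, -0.8]
opening: 0.006
finger_force: 0.0
```

View pics/w3.png

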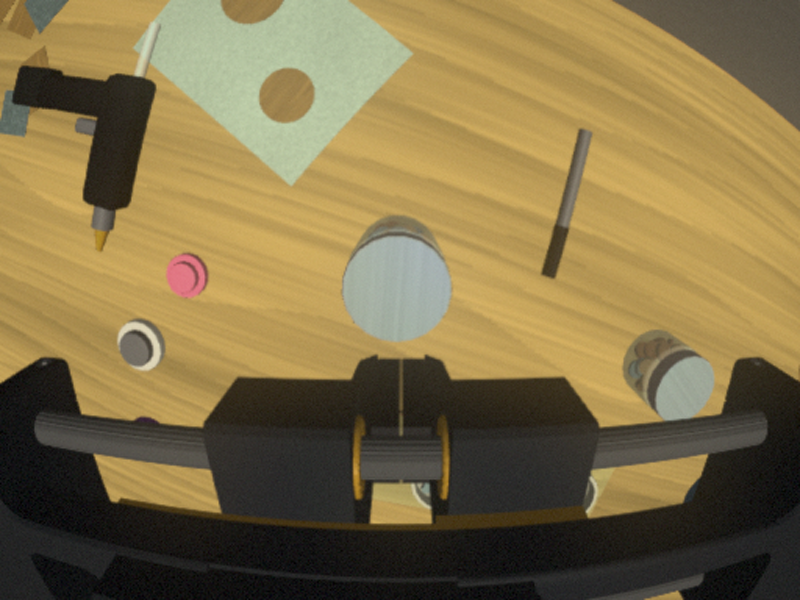

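The view shows the tall jar's lid at (397,287), directly ahead of the fingers, with the short jar off to the right at (681,383). The cap is up in its housing at (135,348).

```bash
python3 - <<'E'
import pickle
from h import *
st,s=pickle.load(open("w.pkl","rb"))
R=Ro.from_quat(st["eef_rot"])
w=wplane(st,s,(397,287),.12); print(w.round(4),"tool mm",(R.inv().apply(w-st["tool_pos"])*1e3).round(1))
E
```

```text
[0.6661 0.1291 0.12  ] tool mm [  4.2  -2.3 119.1]
```

```bash
python3 -m pendant '[[1,[4,-2,40],[0,0,0]],[1,[0,0,30],[0,0,0]],[1,[0,0,15],[0,0,0]],[1,[0,0,0],[0,0,0]],[1,[0,0,0],[0,0,0]],[1,[0,0,0],[0,0,0]],[1,[0,0,0],[0,0,0]],[1,[0,0,0],[0,0,0]]]'
for i in 1 2; do python3 -m pendant '[[1,[0,0,0],[0,0,0]],[1,[0,0,0],[0,0,0]],[1,[0,0,0],[0,0,0]],[1,[0,0,0],[0,0,0]],[1,[0,0,0],[0,0,0]],[1,[0,0,0],[0,0,0]],[1,[0,0,0],[0,0,0]],[1,[0,0,0],[0,0,0]]]'; done
python3 -c "
from plant import r
print(r.finish_job())"
```

```text
clock: 12.62
tool_pos: [0.6674, 0.1303, 0.1561]
eef_rot: [0.985, 0.172, 0.0, 0.0]
contact_force: [0.3, 0.0, 0.2]
opening: 0.003
finger_force: 0.0
clock: 13.62
tool_pos: [0.6673, 0.1302, 0.1557]
eef_rot: [0.985, 0.172, 0.0, 0.0]
contact_force: [-0.9, -0.2, -0.0]
opening: 0.003
finger_force: 0.0
clock: 14.62
tool_pos: [0.6673, 0.1302, 0.1557]
eef_rot: [0.985, 0.172, -0.0, 0.0]
contact_force: [0.3, 0.5, 0.1]
opening: 0.002
finger_force: 0.0
the job is handed in; nothing more can be done
None
```

I pressed the call button right down and let it up, pointed at the empty dish for two seconds, then at the tall jar for two seconds, and handed the job in at about 15 s still pointing there; the hand-in gave no verdict, and I saw no sign of contact with anything but the button.

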